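# Lock a spacer sleeve on the post with the hitch pin

### The job

Slip over the upright post the one spacer sleeve whose height just fills the space from the base plate up to the cross hole, so that it sits flat on the plate. Then push the red-headed hitch pin fully home through the post above the sleeve, and after that swing its yellow sprung loop over the top of the post until it snaps down fully closed on the far side. Leave the other two sleeves and the tools and containers on the bench where they are.

Things in the scene. Friction and masses are not known exactly. Their poses are not given: they have to be found in the camera images.
- fixture: green fixture bolted to the bench: base plate 118 x 96 mm, 14 mm thick, from 65 mm on the -x side to 53 mm on the +x side of a round steel post 30 mm in diameter. Origin: on the post's axis at bench level. Own +x (level) is the way the pin goes in; z up. The 12 mm cross hole runs along x, axis 77 mm above the bench: a sleeve up to 57 mm tall fits under the pin
- post_top (a point): centre of the top of the post (4 mm chamfer), 97 mm above the bench, axes as the fixture's
- post_foot (a point): point on the post's axis at the top of the base plate, 14 mm above the bench: where a seated sleeve's origin lies
- guide (a point): top centre of the green guide block that carries the pin, on the -x side of the post: 18 mm along x (faces 32 and 50 mm from the post's axis), 34 mm wide (60 mm wide up to 36 mm above the bench), its top 93 mm above the bench
- pin_head (a point): centre of the outer, pushing face of the pin's red head, an upright disc 28 mm in diameter, 8 mm thick, centre 77 mm above the bench. Push it along the fixture's +x. Home: this point is 60 mm on the -x side of the post's axis; fully withdrawn: 124 mm. The steel pin is 12 mm thick and ends 84 mm ahead of this point
- pin (a joint): travel of the hitch pin in m: 0 fully withdrawn, 0.064 fully home (rigid stop, head 2 mm from the guide block). It starts withdrawn at 0 to 0.008, its tip still inside the guide, clear of the post and of a sleeve. It slides stiffly (6 N friction plus drag of 20 N per m/s) and stays where it is left
- loop_pivot (a point): middle of the loop's pivot line, which is level and at right angles to the pin, 77 mm above the bench, 4 mm ahead (+x) of pin_head; it travels with the pin. Fixture axes. A small dark toggle spring sits beside the loop, 42 to 55 mm to the +y side of the pin
- loop_bar (a point): middle of the cross bar of the yellow loop, a U of 7 mm thick wire hinged on the pin's head: legs 36 mm either side of the pin, 65 mm clear between them; the bar, 90 mm from the pivot line and parallel to it, is straight for 48 mm. With the pin home the loop clears the post's top as it swings; with the pin only part way in the bar can strike the post
- loop (a joint): loop angle in rad. 0: open stop, legs 35 deg above level towards -x (bar 74 mm behind, 52 mm above the pivot); 0.96: upright; 2.53: closed stop, legs level towards +x astride the post, bar beyond it. Over-centre spring: before 1.5 rad it springs back open, after that it snaps closed by itself. It takes about 4 to 5 N at the bar to start it, and about 3 N holds it closed
- sleeve_short: plain aluminium sleeve (tube), 50 mm outside and 34 mm inside diameter, 40 mm tall, standing on the bench; origin: centre of its underside, z along its bore
- sleeve_middle: like the others but 55 mm tall
- sleeve_tall: like the others but 70 mm tall
- mallet: hammer 260 mm long lying on the bench; a bystander
- pot: blue plastic pot 100 mm in diameter, 105 mm tall, with tools standing in it up to 157 mm; a bystander; origin: centre of its underside
- spray_can: can 66 mm in diameter, 190 mm tall; a bystander; origin: centre of its underside
- spanner: open-ended spanner 200 mm long lying on the bench; a bystander
There are look-alikes about, which are no part of the job. Leave any brown look-alike of the sleeve_middle alone.

How it is judged:
By the outcome, as a careful person would: the job done as asked, in the order asked, and still so for the second after the job is handed in, with the robot touching nothing.
It also fails if it takes over 64 s, if anything falls off the work surface, if the arm or the gripper's body presses on something with over 40 N, if the wrist force passes 120 N, or if a joint passes its speed limit or range.

### The arm

A 7-joint arm with a two-finger parallel gripper is mounted at the origin on the work surface. World frame = base frame: x ahead of the robot, y to its left, z up, the work surface at z = 0. Lengths are in m, angles in rad, forces in N, time in s.
With the tool pointing down it reaches from about 0.425 to 0.925 m from the base axis. Payload 6.8 kg.
Tool frame: the origin (TCP) lies at the very end of the fingers, on their centre line; the grasp point (between the pads) lies r.grasp_offset behind it (r.grasp_offset is the distance from the TCP to the grasp point, in m); z points along the fingers, y is the direction in which the jaws open and shut (so a half turn about z gives the same grasp; the last joint's range is limited). The gripper opens to 85 mm and grips with 20 to 120 N. Pads are 22 mm wide; open, the fingers measure 114 mm over their backs; the gripper's body (76 mm by 85 mm) begins 54 mm behind the grasp point. The pads swing forward as they close: fully open they stand 13 mm farther back than shut.
Start: joints at [-0.108, 0.477, 0.022, 1.555, -0.011, 1.109, -0.083], TCP at [0.675, 0, 0.231] pointing down, gripper open.
Joint ranges: [-2.96, 2.96], [-0.34, 2.1], [-1.41, 1.46], [0.24, 2.44], [-1.37, 4.51], [0.17, 1.92], [-2.96, 2.96]. Speed limits (rad/s): [2.39, 2.39, 3.14, 3.14, 3.14, 3.14, 3.14].

### API

Orientations are given as a rotation vector (axis times angle).
In Python, from bench import r gives the robot as it stands.
- The arm moves only by the shell command python3 -m jog 'ROWS' [FORCE]. ROWS is JSON, one flat list of numbers, 7 for each row, row after row: the turn, a rotation vector about the tool's x, y, z normalised to -1 to 1, where 1 is 180 degrees, then the shift along the tool's x, y, z normalised to -1 to 1, where 1 is 200 mm, then the opening, from 0 (shut) to 1 (fully open). In form: [wx, wy, wz, x, y, z, hand, wx, wy, wz, x, y, z, hand, ...]. A call has 1 to 12 rows; each row is the pose to reach, as a shift and turn from the pose measured when the call began, along the tool's axes at that moment, turning the shorter way round; what a row does not reach only later rows make up. A row lasts 1/10 s, in which the tool goes at most 50 mm and 8.59 degrees, less where a joint would pass 70% of its speed; a pose out of reach is approached as far as the arm can. A call with a number of a shift or a turn outside -1 to 1 is refused whole. A call with a gripper value outside its range is refused whole. The fingers move at their own pace and stop on an object; FORCE is the grip in N (left out, the last holds). Time passes only in rows, so rows that repeat a pose let the fingers close. It gives the time, the measured TCP pose, the force and the opening at its end, in the units of the state.
- r.get_obs(): the state, without advancing time (a new reading comes with each control period).
- r.grab_frame(name): name is "scene" or "side" or "wrist"; returns the picture (420x560x3 uint8, red, green, blue); there is no depth.
- r.calibration(name): a dict with "K" (3x3 intrinsics, pixels), "origin" and "rotation" of the camera in the world; the wrist camera has in their place "T_tool_cam" (4x4, takes a point from camera to tool coordinates, whose origin is the TCP and whose axes are the flange's). Camera axes: x right, y up, looking along -z (the intrinsics and any distortion apply to the point x, -y, -z); pixel columns grow to the right and rows downward; lengths in m; the calibration is good to about 2 mm. The wrist camera is an equidistant fisheye: a pixel r from the principal point sees the ray r / f radians off the axis. A picture is of the moment at which its call begins: read the wrist's pose just before it. calibration takes no time and is no camera call.
- r.hand_in(): hands the job in, once; it reports no verdict.
The state is a dict: "clock": time; "joints": joint angles; "qvel": joint speeds; "tau": joint torques, N m; "tcp_pos": TCP position; "orientation": TCP orientation; "contact_force": force on the tool from outside, world axes, zero at the start; "moment": the same for the moment, N m; "grip_width": finger opening in m.
Only numpy, scipy, OpenCV 4.12 (cv2) and the standard library are available. Lean on these libraries where they do the work, as an engineer would, in place of code of your own. Each camera call takes 0.05 s, during which the arm holds its last target.

## Working session

There is one attempt and no reset: what is moved stays moved. The work goes in short steps, Python scripts to look and compute and a shell command to move; the robot and the scene stay as the last step left them, time stands still between calls to the robot, and variables do not carry over. Pictures are saved under pics/ and viewed, and the job is handed in when it is done.

```bash
ls; mkdir -p pics
python3 - <<'E'
from bench import r
import cv2
print(r.get_obs(), r.grasp_offset)
for n in ("scene","side","wrist"):
    print(n, r.calibration(n))
    cv2.imwrite(f"pics/{n}0.png", r.grab_frame(n)[:,:,::-1])
E
```

```text
pics
{'clock': 0.0, 'joints': array([-0.10808688,  0.47780351,  0.02235059,  1.55646563, -0.01149265,
        1.10927028, -0.08310313]), 'qvel': array([-6.02812995e-04, -5.98026820e-04,  8.72424837e-04,  9.75394193e-05,
       -9.78574735e-04,  3.31749222e-04,  5.08467891e-04]), 'tau': array([-5.45967814e-04, -5.96443820e+01,  1.60769675e+00, -2.81194621e+01,
        1.24063640e-02,  9.39900521e-03,  2.20753498e-05]), 'tcp_pos': array([ 6.74409455e-01, -3.27065550e-05,  2.30317649e-01]), 'orientation': array([-2.22060945e+00, -2.22060688e+00,  2.17546675e-03]), 'contact_force': array([-0.31563831,  0.01585911, -0.29276612]), 'moment': array([-0.03296023,  0.01990213,  0.00969629]), 'grip_width': 0.08511173035659449} 0.0187
scene {'K': array([[535.80898934,   0.        , 281.01118942],
       [  0.        , 535.80898934, 217.62773736],
       [  0.        ,   0.        ,   1.        ]]), 'origin': array([ 1.35128319, -0.53478854,  1.11652065]), 'rotation': array([0.68402179, 0.38178361, 0.92325999])}
side {'K': array([[447.88942922,   0.        , 276.15629507],
       [  0.        , 447.88942922, 203.86699946],
       [  0.        ,   0.        ,   1.        ]]), 'origin': array([ 0.08020232, -0.97348641,  0.94683374]), 'rotation': array([ 0.88291045, -0.21081032, -0.41893626])}
wrist {'K': array([[325.1922621 ,   0.        , 284.17478957],
       [  0.        , 325.1922621 , 208.46521665],
       [  0.        ,   0.        ,   1.        ]]), 'T_tool_cam': array([[-8.81293087e-05,  9.57985684e-01,  2.86816007e-01,
         7.32996376e-02],
       [ 9.99999976e-01,  1.41803126e-04, -1.66364697e-04,
         3.45669175e-04],
       [-2.00046405e-04,  2.86815985e-01, -9.57985674e-01,
        -1.42754873e-01],
       [ 0.00000000e+00,  0.00000000e+00,  0.00000000e+00,
         1.00000000e+00]])}
```

View pics/scene0.png

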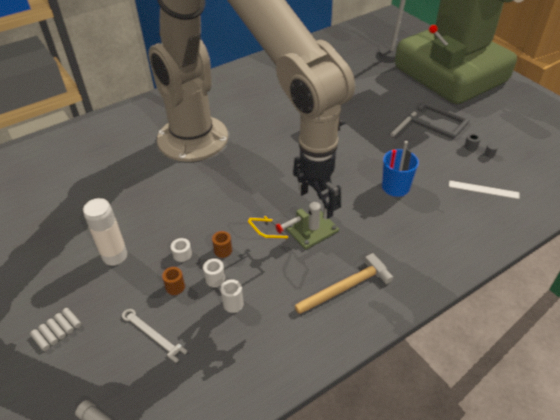

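View pics/side0.png

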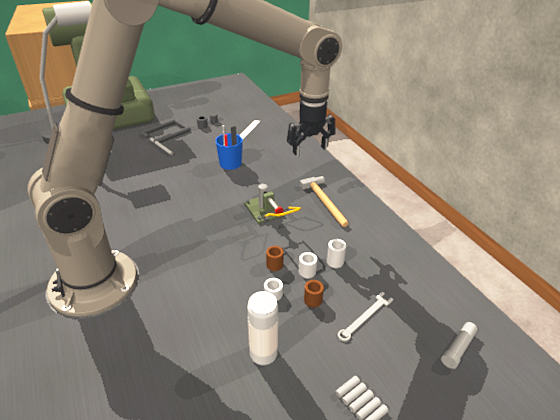

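View pics/wrist0.png

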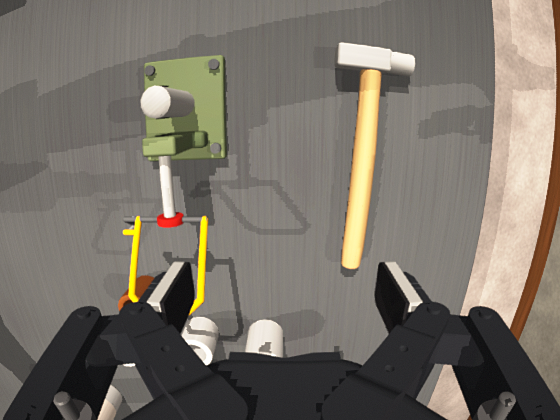

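The scene view shows three pale sleeves at (181,250), (214,273) and (232,296), with brown look-alikes at (222,244) and (173,281). The fixture is at (314,225) with its pin pointing left. I'll enlarge the crops next.

```bash
cat > h.py <<'E'
import numpy as np, cv2
from scipy.spatial.transform import Rotation as R
from bench import r
def cam(n,pose=None):
    c=r.calibration(n)
    if n!="wrist": return c["K"],R.from_rotvec(c["rotation"]).as_matrix(),np.array(c["origin"])
    p,o=pose; T=np.eye(4);T[:3,:3]=R.from_rotvec(o).as_matrix();T[:3,3]=p
    T=T@c["T_tool_cam"]; return c["K"],T[:3,:3],T[:3,3]
def proj(n,P,pose=None):
    K,Rm,o=cam(n,pose); q=(np.atleast_2d(P)-o)@Rm; q=q*[1,-1,-1]
    if n=="wrist":
        rr=np.hypot(q[:,0],q[:,1]);th=np.arctan2(rr,q[:,2]);d=q[:,:2]/np.maximum(rr,1e-9)[:,None]*th[:,None]
    else: d=q[:,:2]/q[:,2:]
    return d*K[0,0]+K[:2,2]
def ray(n,uv,pose=None):
    K,Rm,o=cam(n,pose); d=(np.array(uv,float)-K[:2,2])/K[0,0]
    if n=="wrist":
        th=np.hypot(*d); v=np.array([*(d/max(th,1e-9)*np.sin(th)),np.cos(th)])
    else: v=np.array([*d,1.])
    return o,Rm@(v*[1,-1,-1])
def at(n,uv,z,pose=None):
    o,v=ray(n,uv,pose); return o+v*(z-o[2])/v[2]
def pose():
    s=r.get_obs(); return s["tcp_pos"],s["orientation"]
def crop(src,dst,x0,y0,x1,y1,k):
    im=cv2.imread(src)[y0:y1,x0:x1]; cv2.imwrite(dst,cv2.resize(im,None,fx=k,fy=k,interpolation=cv2.INTER_CUBIC))
E
python3 - <<'E'
from h import *
crop("pics/scene0.png","pics/c1.png",150,185,350,335,4)
crop("pics/side0.png","pics/c2.png",230,170,370,320,4)
crop("pics/wrist0.png","pics/c3.png",100,40,240,240,3)
E
```

```text
(no output)
```

View pics/c1.png

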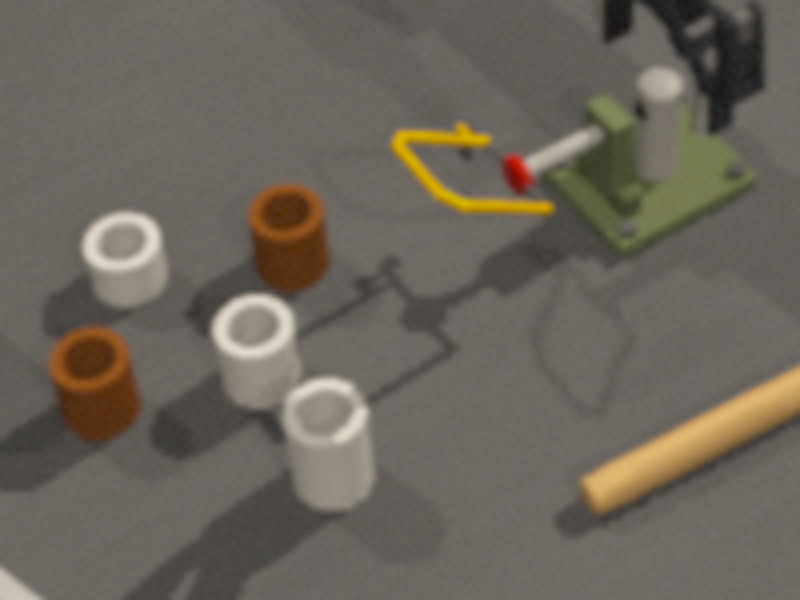

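View pics/c2.png

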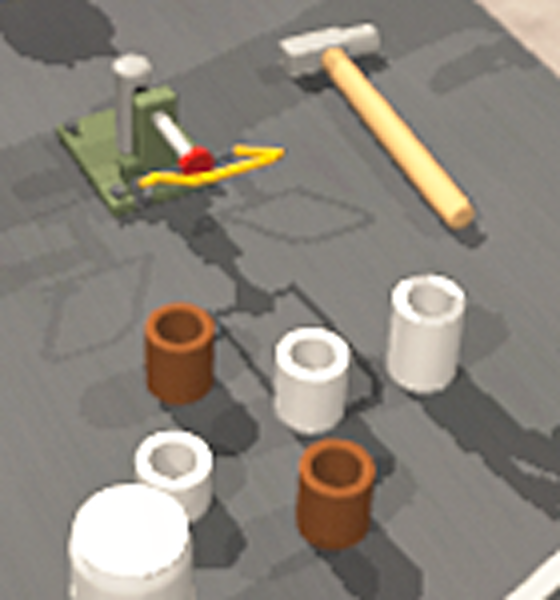

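View pics/c3.png

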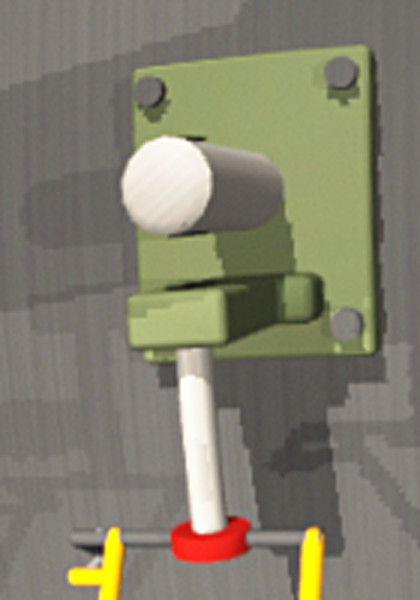

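Run:
```python
from h import *
p=pose()
print("post", at("scene",(315,205.5),.097),at("side",(263,187),.097),at("wrist",(155.7,102),.097,p))
print("head", at("scene",(150+516/4,185+172/4),.077),at("side",(230+196/4,170+160/4),.077),at("wrist",(100+210/3,40+545/3),.077,p))
for n,a,b in (("short",(124,240),(174,462)),("mid",(255,326),(312,354)),("tall",(326,409),(430,297))):
  for z in (.04,.055,.07):
    A=at("scene",(150+a[0]/4,185+a[1]/4),z);B=at("side",(230+b[0]/4,170+b[1]/4),z);print(n,z,A,B,np.linalg.norm(A-B))
for q in ((134,72),(370,47),(376,354)): print("plate corner",at("wrist",(100+q[0]/3,40+q[1]/3),.014,p))
```

```text
post [0.56323243 0.08599851 0.097     ] [0.5555771  0.08380474 0.097     ] [0.5617591  0.08830658 0.097     ]
head [ 0.56030604 -0.02795606  0.077     ] [ 0.56131128 -0.02097539  0.077     ] [ 0.55987777 -0.02931103  0.077     ]
short 0.04 [ 0.43456447 -0.25611366  0.04      ] [ 0.42848916 -0.25809158  0.04      ] 0.0063891772988023225
short 0.055 [ 0.44733782 -0.25999665  0.055     ] [ 0.42272812 -0.26992498  0.055     ] 0.02653693906852366
short 0.07 [ 0.46011118 -0.26387965  0.07      ] [ 0.41696708 -0.28175837  0.07      ] 0.0467018397683082
mid 0.04 [ 0.5469466  -0.21984916  0.04      ] [ 0.55977283 -0.21025779  0.04      ] 0.01601581668949312
mid 0.055 [ 0.55815405 -0.22423745  0.055     ] [ 0.55184022 -0.22288241  0.055     ] 0.00645759943127014
mid 0.07 [ 0.5693615  -0.22862575  0.07      ] [ 0.54390761 -0.23550703  0.07      ] 0.026367638229373987
tall 0.04 [ 0.62856157 -0.21534297  0.04      ] [ 0.66628064 -0.19662988  0.04      ] 0.0421059163169308
tall 0.055 [ 0.63863181 -0.21979406  0.055     ] [ 0.65658628 -0.20947992  0.055     ] 0.020706141771377227
tall 0.07 [ 0.64870206 -0.22424514  0.07      ] [ 0.64689192 -0.22232996  0.07      ] 0.002635244124508501
plate corner [0.51410556 0.13925056 0.014     ]
plate corner [0.60808824 0.14027814 0.014     ]
plate corner [0.60860493 0.02484443 0.014     ]
```

Only the sleeve at scene (214,273), side (308,265) is 55 mm tall, since that is the height at which both views agree. It is white, not brown, so it is sleeve_middle. I'll move above it and look with the wrist camera.

```bash
python3 -m jog '[0,0,0,-0.25,-0.15,0,1, 0,0,0,-0.5,-0.3,0,1, 0,0,0,-0.75,-0.45,0,1, 0,0,0,-0.98,-0.59,0,1, 0,0,0,-0.98,-0.59,0.05,1, 0,0,0,-0.98,-0.59,0.05,1]'
python3 - <<'E'
from h import *
p=pose(); print(p, r.get_obs()["contact_force"])
cv2.imwrite("pics/w1.png",r.grab_frame("wrist")[:,:,::-1])
print("brown",at("scene",(150+288/4,185+208/4),.055),at("scene",(150+92/4,185+353/4),.055))
print(proj("wrist",[.555,-.223,.055],p))
E
```

```text
clock: 0.75
tcp_pos: [0.5525, -0.2017, 0.2197]
orientation: [-2.23, -2.21, 0.008]
contact_force: [-0.6, 1.0, 0.9]
grip_width: 0.0854
(array([ 0.55253637, -0.20165256,  0.21968801]), array([-2.22956523, -2.21043499,  0.00758771])) [-0.58299831  0.97449419  0.85309116]
brown [ 0.48430965 -0.15836373  0.055     ] [ 0.51891829 -0.31812407  0.055     ]
[[287.25340269 210.63280126]]
```

View pics/w1.png

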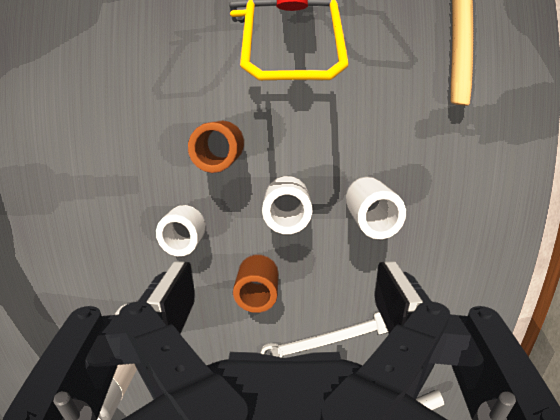

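Run:
```python
from h import *
crop("pics/w1.png","pics/c4.png",240,160,340,260,6)
```

```text
(no output)
```

View pics/c4.png

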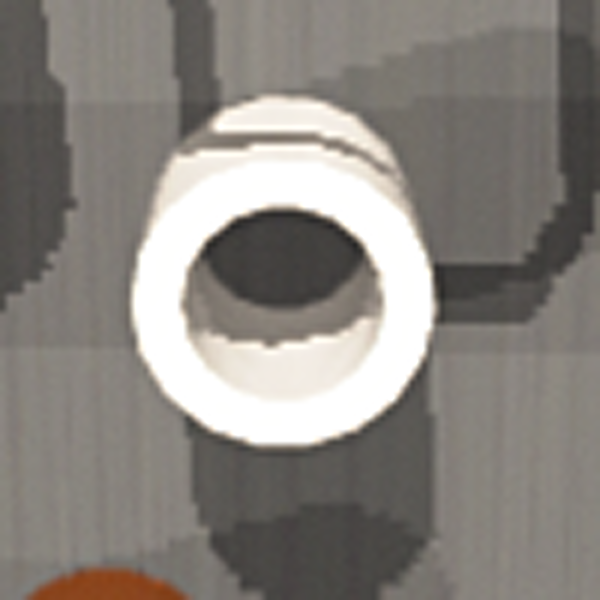

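The bore centre at wrist (287,211) agrees with the scene and side estimate of (0.555,-0.223). I'll descend with the jaws partly closed.

```bash
python3 -m jog '[0,0,0,-0.1065,0.0125,0.2,0.75, 0,0,0,-0.1065,0.0125,0.4,0.75, 0,0,0,-0.1065,0.0125,0.6,0.75, 0,0,0,-0.1065,0.0125,0.68,0.75, 0,0,0,-0.1065,0.0125,0.68,0.75]' 30
python3 - <<'E'
from h import *
p=pose(); Rm=R.from_rotvec(p[1]).as_matrix(); print(p,Rm.T@(np.array([.555,-.223,.026])-p[0])/.2, r.get_obs()["contact_force"])
print("turn to level", (R.from_matrix(Rm).inv()*R.from_rotvec(np.array([-1,-1,0])*np.pi/2**.5)).as_rotvec()/np.pi)
cv2.imwrite("pics/w2.png",r.grab_frame("wrist")[:,:,::-1])
E
```

```text
clock: 1.3
tcp_pos: [0.5555, -0.2174, 0.0812]
orientation: [-2.219, -2.213, 0.007]
contact_force: [0.3, -0.0, 0.1]
grip_width: 0.0647
(array([ 0.55545457, -0.21740501,  0.08116239]), array([-2.21905776, -2.21348646,  0.00707124])) [-2.85213610e-02  1.01708143e-04  2.75765345e-01] [ 0.26741729 -0.00131074  0.14858914]
turn to level [-0.0026587  -0.00062751 -0.00080017]
```

View pics/w2.png

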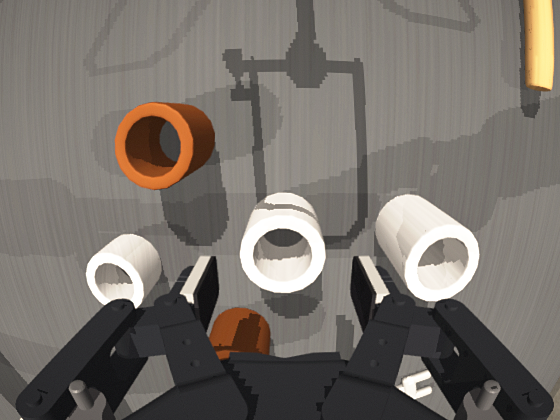

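The sleeve is centred between the jaws at (283,250), with clearance to its neighbours. I'll finish the descent, level the tool and grip.

```bash
python3 -m jog '[-0.0026,-0.0006,-0.0008,-0.028,0,0.14,0.75, -0.0026,-0.0006,-0.0008,-0.028,0,0.276,0.75, -0.0026,-0.0006,-0.0008,-0.028,0,0.276,0.75, -0.0026,-0.0006,-0.0008,-0.028,0,0.276,0.4, -0.0026,-0.0006,-0.0008,-0.028,0,0.276,0.4, -0.0026,-0.0006,-0.0008,-0.028,0,0.276,0.4, -0.0026,-0.0006,-0.0008,-0.028,0,0.276,0.4]' 40
python3 - <<'E'
from h import *
p=pose(); print(p, r.get_obs()["contact_force"])
print(proj("wrist",[.555,-.223,.055],p))
cv2.imwrite("pics/w3.png",r.grab_frame("wrist")[:,:,::-1])
E
```

```text
clock: 2.05
tcp_pos: [0.558, -0.2239, 0.0298]
orientation: [2.218, 2.217, 0.005]
contact_force: [-0.3, 1.2, 6.6]
grip_width: 0.049
(array([ 0.55801007, -0.22393442,  0.02979373]), array([2.21764107, 2.21723272, 0.00496271])) [-0.30526536  1.17832305  6.64629691]
[[276.51243927 293.419016  ]]
```

View pics/w3.png

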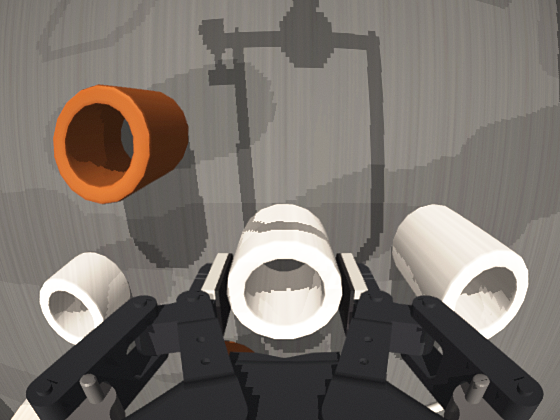

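Run:
```python
from h import *
p=pose(); Rm=R.from_rotvec(p[1]).as_matrix()
a=np.linspace(0,2*np.pi,120)
for dx in (-.004,0,.004):
  for rad in (.025,.017):
    C=np.c_[dx+rad*np.cos(a),rad*np.sin(a),0*a+p[0][2]-.055]
    q=proj("wrist",C@Rm.T+p[0],p); print(dx,rad,q.min(0),q.max(0))
crop("pics/w3.png","pics/c5.png",210,190,360,350,5)
```

```text
-0.004 0.025 [225.15567349 249.99753503] [341.52881962 346.73701372]
-0.004 0.017 [243.61739886 267.99814063] [323.04990701 333.71519539]
0 0.025 [224.3969645  240.64464924] [342.26530644 340.33267645]
0 0.017 [243.08522345 259.11709135] [323.55870741 326.86930088]
0.004 0.025 [223.64362811 231.06542122] [342.99655481 333.71025952]
0.004 0.017 [242.55592705 249.99753503] [324.0647174  319.79463734]
```

View pics/c5.png

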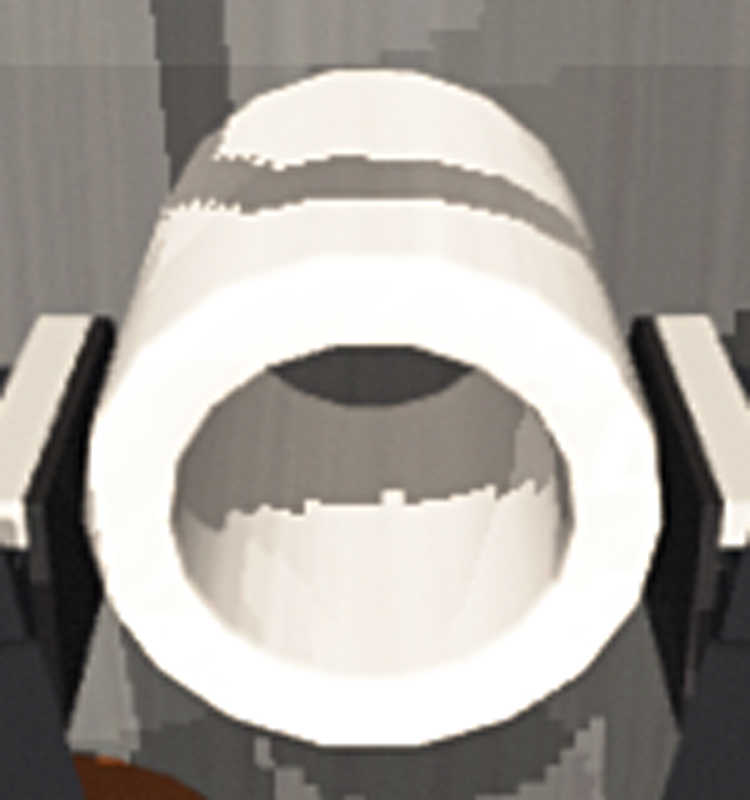

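The sleeve is gripped, with its ring centred on the TCP to within 0.5 mm (the bore spans columns 245–325 and rows 259–326). I'll lift it and approach the post.

```bash
python3 -m jog '[0,0,0,0,0,-0.2,0.4, 0,0,0,0,0,-0.45,0.4, 0,0,0,0,0,-0.7,0.4, 0,0,0,0.1,0,-0.9,0.4, 0,0,0,0.35,0,-0.9,0.4, 0,0,0,0.6,0,-0.9,0.4, 0,0,0,0.85,0.02,-0.9,0.4, 0,0,0,1,0.02,-0.9,0.4, 0,0,0,1,0.02,-0.9,0.4, 0,0,0,1,0.02,-0.9,0.4]'
python3 - <<'E'
from h import *
p=pose(); print(p, r.get_obs()["contact_force"])
print(proj("wrist",[[.5622,.087,.097],[.5622,.1,.097]],p))
cv2.imwrite("pics/w4.png",r.grab_frame("wrist")[:,:,::-1])
E
```

```text
clock: 3.1
tcp_pos: [0.5608, -0.023, 0.2097]
orientation: [2.215, 2.219, 0.005]
contact_force: [1.0, -0.5, -2.7]
grip_width: 0.0487
(array([ 0.56075496, -0.02301956,  0.20970489]), array([2.21541499, 2.21918792, 0.00485931])) [ 0.98370718 -0.54883077 -2.69791994]
[[284.84894341  67.13128302]
 [284.87580072  51.03230451]]
```

View pics/w4.png

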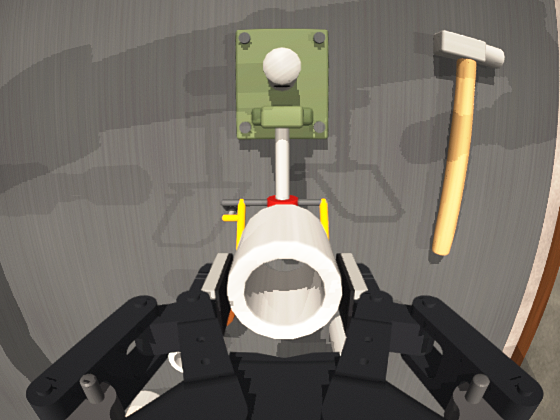

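Run:
```python
from h import *
crop("pics/w4.png","pics/c6.png",225,20,345,220,4)
```

```text
(no output)
```

View pics/c6.png

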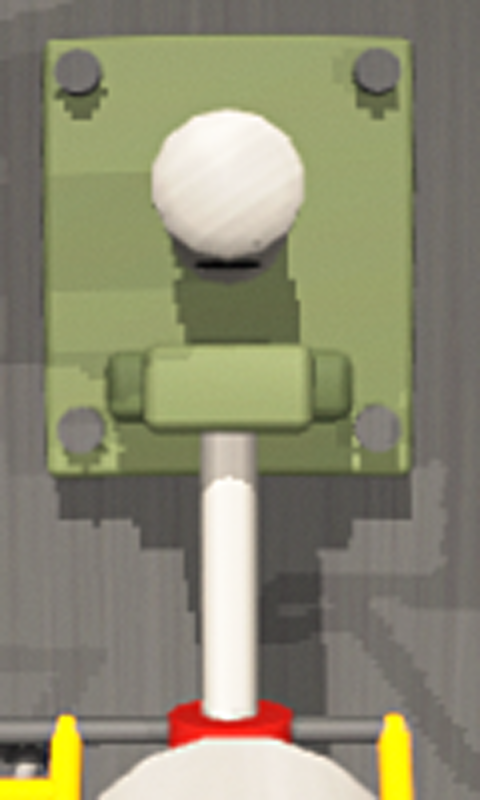

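```bash
cat >> h.py <<'E'
T0=R.from_rotvec(np.array([-1,-1,0])*np.pi/2**.5)
def goto(t,q=T0):
    p=pose();Q=R.from_rotvec(p[1]); print("pos",p[0].round(4),"F",r.get_obs()["contact_force"].round(1),"turn",((Q.inv()*q).as_rotvec()/np.pi).round(4),"shift",(Q.inv().apply(np.array(t)-p[0])/.2).round(4))
E
python3 - <<'E'
from h import *
goto([.5598,.0884,.2097]);goto([.5598,.0884,.135]);
E
```

```text
pos [ 0.5608 -0.0245  0.2097] F [ 0.7  0.4 -1.6] turn [ 0.002   0.0008 -0.0002] shift [ 0.5645 -0.0052 -0.0016]
pos [ 0.5608 -0.0245  0.2097] F [ 0.7  0.4 -1.6] turn [ 0.002   0.0008 -0.0002] shift [ 0.5654 -0.0076  0.3719]
```

```bash
python3 -m jog '[0.002,0.0008,0,0.2,-0.005,0,0.4, 0.002,0.0008,0,0.4,-0.005,0,0.4, 0.002,0.0008,0,0.5645,-0.005,0,0.4, 0.002,0.0008,0,0.565,-0.007,0.15,0.4, 0.002,0.0008,0,0.565,-0.007,0.372,0.4, 0.002,0.0008,0,0.565,-0.007,0.372,0.4, 0.002,0.0008,0,0.565,-0.007,0.372,0.4]'
python3 - <<'E'
from h import *
goto([.5598,.0884,.044])
p=pose()
for n in ("scene","side"): cv2.imwrite(f"pics/{n}5.png",r.grab_frame(n)[:,:,::-1])
goto([.5598,.0884,.044])
s=proj("scene",[.56,.088,.097]);d=proj("side",[.56,.088,.097]);print(s,d)
crop("pics/scene5.png","pics/c7.png",250,140,370,260,5)
crop("pics/side5.png","pics/c8.png",200,120,320,240,5)
a=cv2.imread("pics/c7.png");b=cv2.imread("pics/c8.png");cv2.imwrite("pics/c78.png",cv2.resize(np.hstack([a,b]),(800,400)))
E
```

```text
clock: 3.85
tcp_pos: [0.5598, 0.0866, 0.1351]
orientation: [-2.225, -2.218, 0.003]
contact_force: [0.2, -1.5, -0.9]
grip_width: 0.0492
pos [0.5598 0.0866 0.1351] F [ 0.2 -1.5 -0.9] turn [-0.0005  0.0003 -0.001 ] shift [0.0095 0.0005 0.4555]
pos [0.5616 0.0875 0.1371] F [ 0.3  0.5 -2.7] turn [ 0.001  -0.0002 -0.0008] shift [ 0.004  -0.0103  0.4653]
[[314.88281247 204.48479054]] [[263.70573369 185.95342231]]
```

View pics/c78.png

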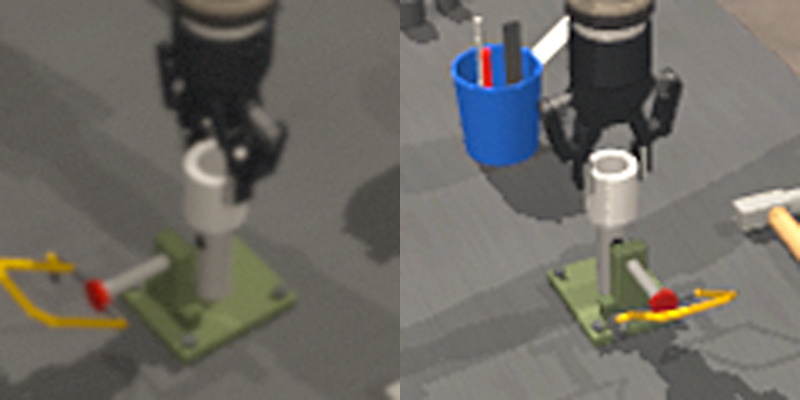

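Run:
```python
from h import *
crop("pics/scene5.png","pics/c7.png",290,175,340,235,10)
crop("pics/side5.png","pics/c8.png",240,160,290,220,10)
cv2.imwrite("pics/c79.png",cv2.resize(np.hstack([cv2.imread("pics/c7.png"),cv2.imread("pics/c8.png")]),(800,480)))
for k in range(5):
    s=r.get_obs(); print(s["clock"],s["tcp_pos"])
for n in("scene","side"):
    b=proj(n,[.56,.088,.1]); 
    for d in ([.01,0,0],[0,.01,0],[0,0,.01]): print(n,d,proj(n,np.array([.56,.088,.1])+d)-b)
    print(n,b,proj(n,[[.56,.088,.014],[.56,.088,.16]]))
```

```text
3.95 [0.56156125 0.08754442 0.13707325]
3.95 [0.56156125 0.08754442 0.13707325]
3.95 [0.56156125 0.08754442 0.13707325]
3.95 [0.56156125 0.08754442 0.13707325]
3.95 [0.56156125 0.08754442 0.13707325]
scene [0.01, 0, 0] [[2.24352399 2.19834192]]
scene [0, 0.01, 0] [[ 3.01523211 -1.52354523]]
scene [0, 0, 0.01] [[ 0.11335127 -2.65377243]]
scene [[314.91659247 203.69393525]] [[313.9875446  225.44474317]
 [315.61461181 187.35195223]]
side [0.01, 0, 0] [[ 2.82230321 -0.78438354]]
side [0, 0.01, 0] [[-1.29707705 -1.64752365]]
side [0, 0, 0.01] [[-0.03101099 -2.53163947]]
side [[263.69648256 185.19818911]] [[263.9525157  206.09992703]
 [263.50629179 169.67161458]]
```

View pics/c79.png

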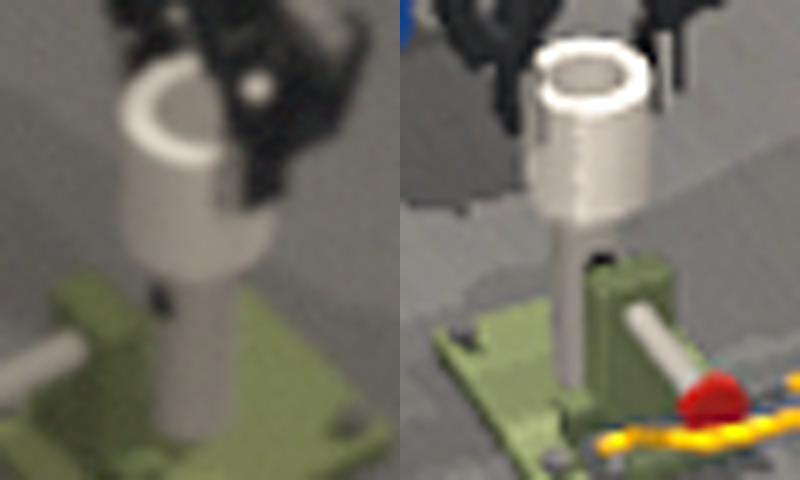

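```bash
python3 -m jog '[0.001,0,-0.001,0.004,-0.010,0.08,0.4, 0.001,0,-0.001,0.004,-0.010,0.14,0.4,0.001,0,-0.001,0.004,-0.010,0.14,0.4]'
python3 - <<'E'
from h import *
goto([.5597,.0885,.044])
p=pose();f=r.grab_frame("wrist")[:,:,::-1];cv2.imwrite("pics/w6.png",f)
goto([.5597,.0885,.044])
crop("pics/w6.png","pics/c9.png",210,190,360,350,5)
E
```

```text
clock: 4.25
tcp_pos: [0.5585, 0.088, 0.1077]
orientation: [-2.22, -2.221, 0.003]
contact_force: [0.4, -0.7, -2.0]
grip_width: 0.0487
pos [0.5585 0.088  0.1077] F [ 0.4 -0.7 -2. ] turn [-0.0008  0.      0.0002] shift [0.0025 0.0068 0.3183]
pos [0.5589 0.0881 0.1082] F [-0.4  0.1 -2.4] turn [-0.0006 -0.      0.0002] shift [0.0021 0.0048 0.3211]
```

View pics/c9.png

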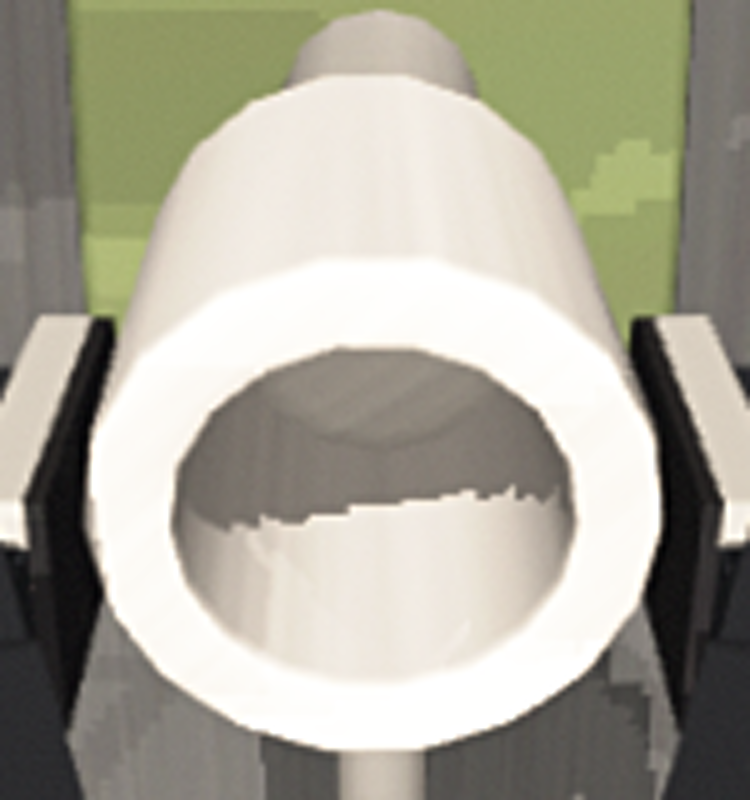

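The sleeve is already about 19 mm over the post with no side force. I'll continue down.

```bash
python3 -m jog '[-0.0006,0,0,0.002,0.005,0.08,0.4, -0.0006,0,0,0.002,0.005,0.16,0.4,-0.0006,0,0,0.002,0.005,0.24,0.4,-0.0006,0,0,0.002,0.005,0.30,0.4,-0.0006,0,0,0.002,0.005,0.30,0.4]'
python3 - <<'E'
from h import *
goto([.5597,.0885,.044])
E
```

```text
clock: 4.8
tcp_pos: [0.5586, 0.0883, 0.0468]
orientation: [-2.22, -2.221, 0.004]
contact_force: [-0.6, -0.6, -2.0]
grip_width: 0.0486
pos [0.5586 0.0883 0.0468] F [-0.6 -0.6 -2. ] turn [-0.0009  0.0002  0.0002] shift [0.0012 0.0056 0.0141]
```

```bash
python3 -m jog '[-0.0009,0,0,0.001,0.003,0.015,0.4, -0.0009,0,0,0.001,0.003,0.025,0.4,-0.0009,0,0,0.001,0.003,0.03,0.4]'; python3 -m jog '[0,0,0,0,0,0,0.75,0,0,0,0,0,0,0.75,0,0,0,0,0,0,0.75,0,0,0,0,0,0,0.75]'
python3 - <<'E'
from h import *
goto([.5597,.0885,.2])
E
```

```text
clock: 5.1
tcp_pos: [0.5599, 0.0885, 0.0434]
orientation: [2.22, 2.221, 0.001]
contact_force: [-9.5, -1.8, 28.1]
grip_width: 0.0492
clock: 5.5
tcp_pos: [0.56, 0.0886, 0.0435]
orientation: [2.22, 2.221, 0.001]
contact_force: [-0.4, 0.9, 0.1]
grip_width: 0.0641
pos [0.56   0.0886 0.0435] F [-0.4  0.9  0.1] turn [0.0004 0.0001 0.0001] shift [-9.000e-04 -2.000e-04 -7.827e-01]
```

The seating contact reached 28 N at the expected height, and the sleeve is released. I'll lift, shut the fingers and look.

```bash
python3 -m jog '[0,0,0,0,0,-0.2,0.8, 0,0,0,0,0,-0.45,0.8, 0,0,0,0,0,-0.7,0.8, 0,0,0,-0.2,0,-0.85,0.3, 0,0,0,-0.4,0,-0.85,0, 0,0,0,-0.65,0,-0.85,0, 0,0,0,-0.75,0,-0.85,0, 0,0,0,-0.75,0,-0.85,0,0,0,0,-0.75,0,-0.85,0]'
python3 - <<'E'
from h import *
goto([.5598,-.062,.15])
p=pose();f=r.grab_frame("wrist")[:,:,::-1];cv2.imwrite("pics/w7.png",f)
f=r.grab_frame("scene")[:,:,::-1];cv2.imwrite("pics/s7.png",f);crop("pics/s7.png","pics/c10.png",220,120,370,260,5)
E
```

```text
clock: 6.4
tcp_pos: [0.5597, -0.0611, 0.2133]
orientation: [2.221, 2.221, 0.001]
contact_force: [-1.0, 0.6, -0.5]
grip_width: 0.0
pos [ 0.5597 -0.0611  0.2133] F [-1.   0.6 -0.5] turn [ 0.0003 -0.     -0.0001] shift [-4.700e-03  2.000e-04  3.166e-01]
```

View pics/w7.png

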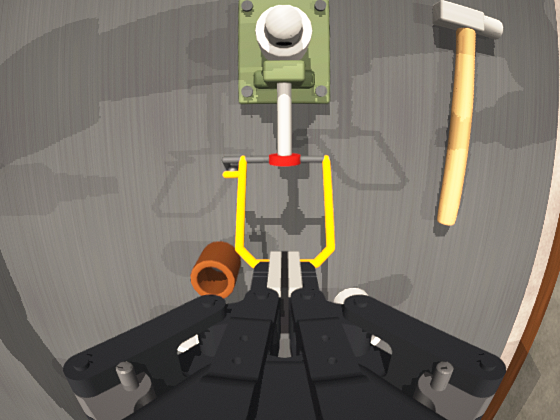

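View pics/c10.png

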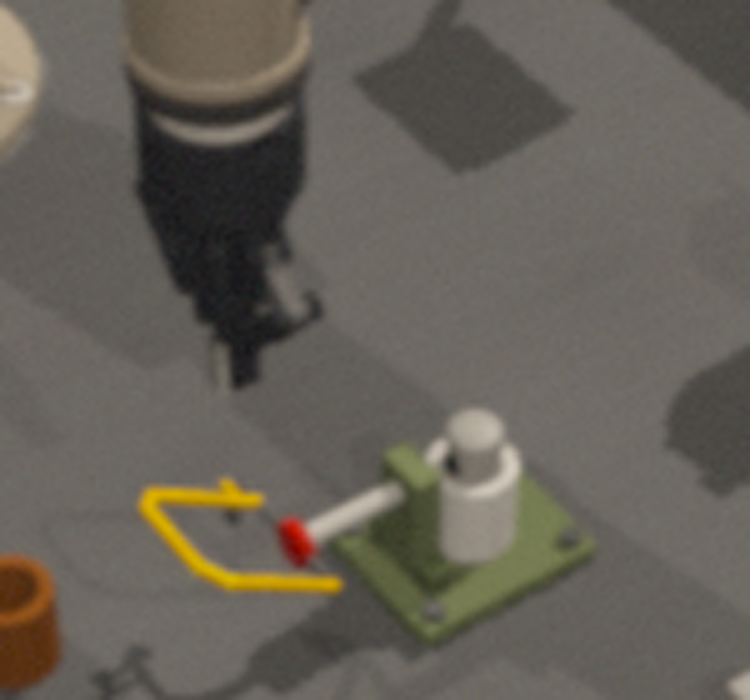

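Run:
```python
from h import *
crop("pics/w7.png","pics/c11.png",210,130,360,280,5)
p=pose()
for y in (-.0245,-.0285,-.0325): print(y,proj("wrist",[[.5598,y,.077],[.5598,y,.091],[.5598,y,.063]],p).round(1).tolist())
b=-.0245
for b in (-.0285,-.0245): print(b,proj("wrist",[[.5598,b-.074,.129],[.5598-.036,b,.077],[.5598+.036,b,.077]],p).round(1).tolist())
```

```text
-0.0245 [[283.6, 158.4], [283.6, 160.7], [283.6, 156.3]]
-0.0285 [[283.6, 162.9], [283.6, 165.5], [283.6, 160.6]]
-0.0325 [[283.6, 167.5], [283.6, 170.2], [283.6, 165.0]]
-0.0285 [[283.4, 267.9], [242.2, 163.1], [325.0, 163.3]]
-0.0245 [[283.4, 263.3], [242.1, 158.5], [325.1, 158.7]]
```

View pics/c11.png

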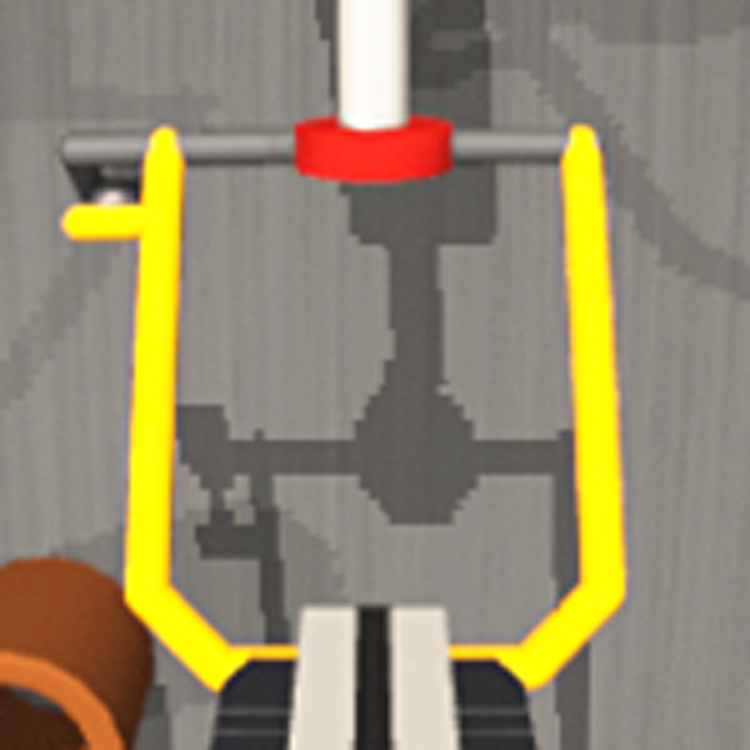

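```bash
python3 -m jog '[0,0,0,0.015,0,0.2,0, 0,0,0,0.015,0,0.4,0, 0,0,0,0.015,0,0.6,0, 0,0,0,0.015,0,0.715,0, 0,0,0,0.015,0,0.715,0]'
python3 - <<'E'
from h import *
goto([.5598,-.042,.07])
goto([.5598,.0885-.060-.011,.07])
cv2.imwrite("pics/w8.png",r.grab_frame("wrist")[:,:,::-1])
f=r.grab_frame("side")[:,:,::-1];cv2.imwrite("pics/d8.png",f);crop("pics/d8.png","pics/c12.png",220,120,340,240,5)
E
```

```text
clock: 7.0
tcp_pos: [0.5574, -0.0543, 0.067]
orientation: [-2.212, -2.224, 0.005]
contact_force: [0.1, 0.1, 1.4]
grip_width: 0.0001
pos [ 0.5574 -0.0543  0.067 ] F [0.1 0.1 1.4] turn [-0.0018 -0.0004  0.0018] shift [ 0.0613  0.0123 -0.0151]
pos [ 0.5574 -0.0543  0.067 ] F [0.1 0.1 1.4] turn [-0.0018 -0.0004  0.0018] shift [ 0.3588  0.014  -0.0147]
```

View pics/w8.png

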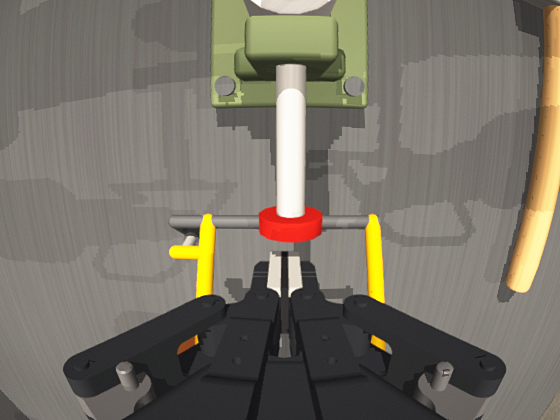

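View pics/c12.png

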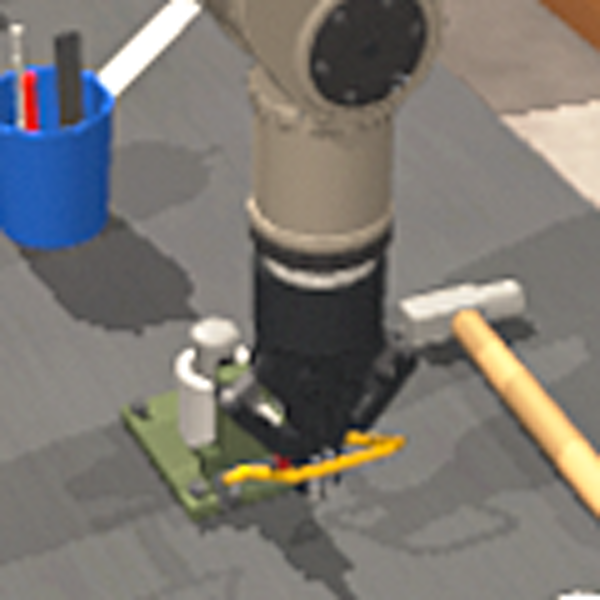

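```bash
python3 -m jog '[0,0,0.0018,0.03,0.013,-0.012,0, 0,0,0.0018,0.06,0.013,-0.012,0, 0,0,0.0018,0.1,0.013,-0.012,0, 0,0,0.0018,0.14,0.013,-0.012,0, 0,0,0.0018,0.18,0.013,-0.012,0, 0,0,0.0018,0.22,0.013,-0.012,0, 0,0,0.0018,0.26,0.013,-0.012,0, 0,0,0.0018,0.3,0.013,-0.012,0,0,0,0.0018,0.32,0.013,-0.012,0]'
python3 - <<'E'
from h import *
goto([.5598,.0885-.060-.011,.07])
cv2.imwrite("pics/w9.png",r.grab_frame("wrist")[:,:,::-1])
E
```

```text
clock: 8.0
tcp_pos: [0.5646, 0.0078, 0.0751]
orientation: [2.22, 2.216, 0.005]
contact_force: [1.2, -7.0, 5.8]
grip_width: 0.0001
pos [0.5646 0.0078 0.0751] F [ 1.2 -7.   5.8] turn [ 0.0017  0.0003 -0.0006] shift [ 0.0484 -0.0244  0.0255]
```

View pics/w9.png

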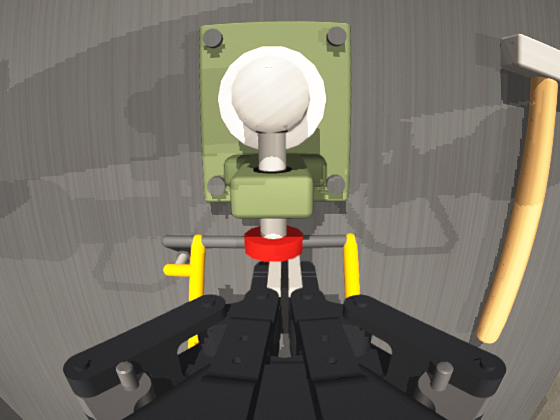

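The pin is entering the post. I'll re-centre (the fingers drifted +5 mm in x) and push the rest.

```bash
python3 -m jog '[0.0015,0,0,0.012,-0.022,0.022,0, 0.0015,0,0,0.025,-0.022,0.022,0, 0.0015,0,0,0.038,-0.022,0.022,0, 0.0015,0,0,0.046,-0.022,0.022,0,0.0015,0,0,0.046,-0.022,0.022,0]'
python3 - <<'E'
from h import *
goto([.5598,.0885-.060-.011,.07])
cv2.imwrite("pics/w10.png",r.grab_frame("wrist")[:,:,::-1])
E
```

```text
clock: 8.55
tcp_pos: [0.5621, 0.0165, 0.0724]
orientation: [2.221, 2.215, 0.003]
contact_force: [1.3, -5.7, 3.0]
grip_width: -0.0001
pos [0.5621 0.0165 0.0724] F [ 1.3 -5.7  3. ] turn [ 0.0016  0.0006 -0.0007] shift [ 0.0048 -0.0116  0.0119]
```

View pics/w10.png

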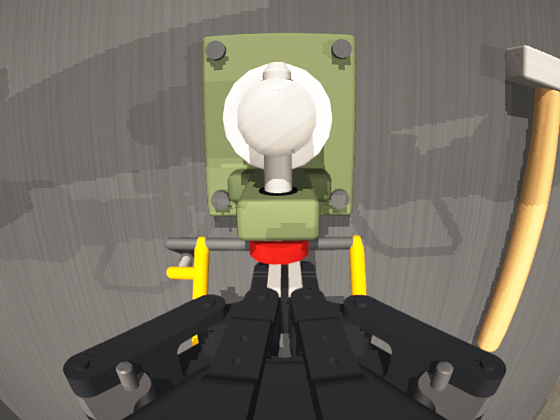

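The pin tip now shows beyond the post. I'll press in small steps until the rigid stop shows in the force.

```bash
python3 -m jog '[0.0016,0,0,0.01,-0.01,0.01,0, 0.0016,0,0,0.015,-0.01,0.01,0,0.0016,0,0,0.02,-0.01,0.01,0,0.0016,0,0,0.02,-0.01,0.01,0]';python3 -m jog '[0.0016,0,0,0.01,0,0,0, 0.0016,0,0,0.018,0,0,0,0.0016,0,0,0.018,0,0,0]'
python3 - <<'E'
from h import *
goto([.5598,.0885-.060-.011,.07])
E
```

```text
clock: 9.0
tcp_pos: [0.5619, 0.0177, 0.0722]
orientation: [2.222, 2.212, -0.001]
contact_force: [2.4, -9.5, 4.2]
grip_width: 0.0001
clock: 9.3
tcp_pos: [0.5622, 0.0176, 0.0731]
orientation: [2.225, 2.209, -0.01]
contact_force: [0.2, -9.7, 0.4]
grip_width: 0.0001
pos [0.5622 0.0176 0.0731] F [ 0.2 -9.7  0.4] turn [-0.0001  0.0029 -0.0023] shift [-0.0006 -0.0118  0.0153]
```

```bash
python3 -m jog '[0,0.003,-0.002,0.02,-0.01,0.01,0, 0,0.003,-0.002,0.035,-0.01,0.01,0,0,0.003,-0.002,0.045,-0.01,0.01,0]'
python3 - <<'E'
from h import *
goto([.5598,.0885-.060-.011,.07])
f=r.grab_frame("wrist")[:,:,::-1];cv2.imwrite("pics/w11.png",f);crop("pics/w11.png","pics/c13.png",190,20,370,280,3)
E
```

```text
clock: 9.6
tcp_pos: [0.5621, 0.0179, 0.0729]
orientation: [2.223, 2.207, -0.005]
contact_force: [1.5, -25.2, 7.1]
grip_width: 0.0
pos [0.5621 0.0179 0.0729] F [  1.5 -25.2   7.1] turn [ 0.0012  0.0027 -0.0023] shift [-0.0019 -0.0114  0.0145]
```

View pics/c13.png

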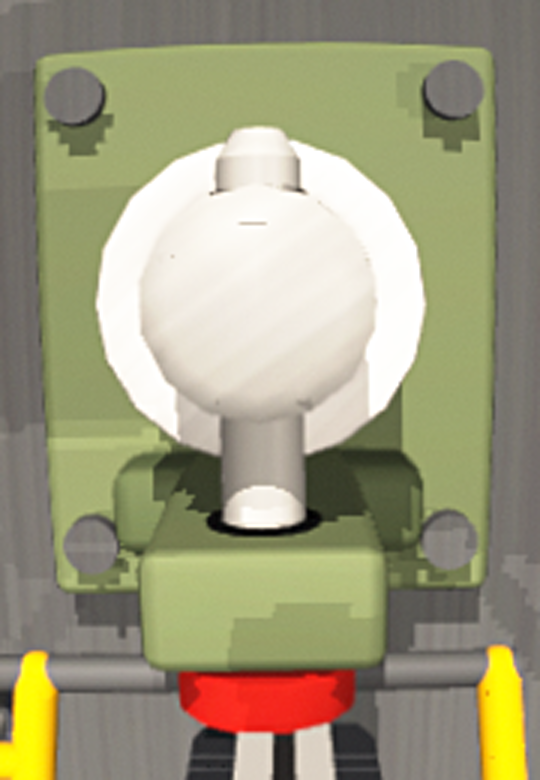

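The force rose to 25 N with no motion, at TCP y=0.018 where home was predicted, so the pin is at its rigid stop. The picture agrees: the tip is past the post and the head is at the guide. I'll back off, rise and go behind the loop bar.

```bash
python3 -m jog '[0,0.002,-0.002,-0.08,-0.01,0,0, 0,0.002,-0.002,-0.08,-0.01,-0.2,0,0,0.002,-0.002,-0.08,-0.01,-0.4,0, 0,0.002,-0.002,-0.08,-0.01,-0.65,0, 0,0.002,-0.002,-0.25,-0.01,-0.65,0, 0,0.002,-0.002,-0.5,-0.01,-0.65,0, 0,0.002,-0.002,-0.5,-0.01,-0.65,0, 0,0.002,-0.002,-0.5,-0.01,-0.65,0]'
python3 - <<'E'
from h import *
goto([.5598,-.08,.105])
p=pose();print(proj("wrist",[.5598,-.0415,.129],p))
f=r.grab_frame("wrist")[:,:,::-1];cv2.imwrite("pics/w12.png",f)
E
```

```text
clock: 10.45
tcp_pos: [0.5588, -0.0818, 0.2046]
orientation: [2.222, 2.213, 0.003]
contact_force: [0.5, 0.1, 0.8]
grip_width: 0.0002
pos [ 0.5588 -0.0818  0.2046] F [0.5 0.1 0.8] turn [ 0.0015  0.0008 -0.0013] shift [0.0103 0.0025 0.498 ]
[[284.27626374 162.3761841 ]]
```

View pics/w12.png

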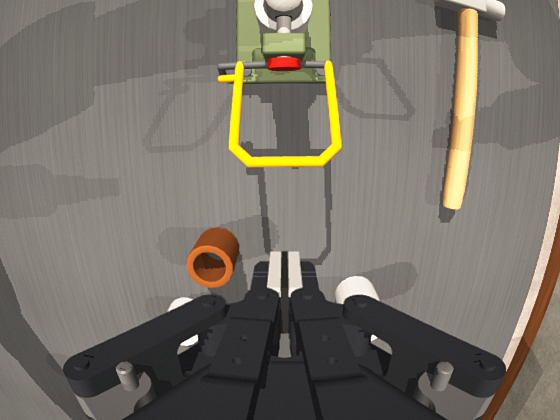

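The loop bar is at (285,160), as predicted for the pin at home. I'll descend behind it.

```bash
python3 -m jog '[0.0015,0.0008,-0.0013,0.009,0.004,0.2,0, 0.0015,0.0008,-0.0013,0.009,0.004,0.4,0,0.0015,0.0008,-0.0013,0.009,0.004,0.463,0,0.0015,0.0008,-0.0013,0.009,0.004,0.463,0]'
python3 - <<'E'
from h import *
goto([.5598,-.0415-.0145,.112]);goto([.5598,.0325-.0145,.142]);goto([.5598,.072,.137])
f=r.grab_frame("wrist")[:,:,::-1];cv2.imwrite("pics/w13.png",f)
E
```

```text
clock: 10.9
tcp_pos: [0.5589, -0.077, 0.1102]
orientation: [-2.213, -2.224, 0.003]
contact_force: [0.2, 0.4, -0.5]
grip_width: 0.0002
pos [ 0.5589 -0.077   0.1102] F [ 0.2  0.4 -0.5] turn [-0.0014 -0.0005  0.0016] shift [ 0.1047  0.0051 -0.0089]
pos [ 0.5589 -0.077   0.1102] F [ 0.2  0.4 -0.5] turn [-0.0014 -0.0005  0.0016] shift [ 0.475   0.0063 -0.1583]
pos [ 0.5589 -0.077   0.1102] F [ 0.2  0.4 -0.5] turn [-0.0014 -0.0005  0.0016] shift [ 0.7449  0.0077 -0.1329]
```

View pics/w13.png

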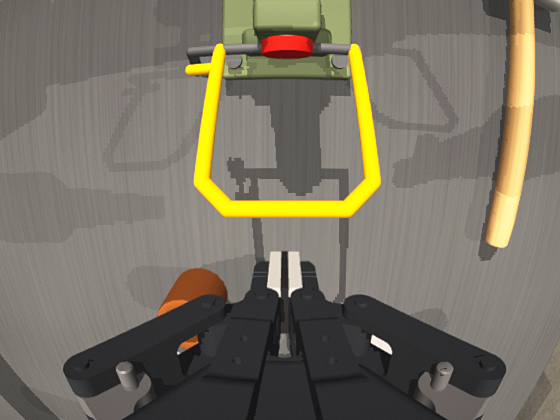

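```bash
python3 -m jog '[0,0,0,0.06,0.005,-0.01,0, 0,0,0,0.11,0.005,-0.02,0, 0,0,0,0.16,0.005,-0.04,0, 0,0,0,0.21,0.005,-0.07,0, 0,0,0,0.26,0.005,-0.09,0, 0,0,0,0.31,0.006,-0.11,0, 0,0,0,0.36,0.006,-0.13,0, 0,0,0,0.41,0.006,-0.145,0, 0,0,0,0.46,0.006,-0.155,0]'
python3 - <<'E'
from h import *
goto([.5598,.072,.137])
f=r.grab_frame("wrist")[:,:,::-1];cv2.imwrite("pics/w14.png",f)
E
```

```text
clock: 11.85
tcp_pos: [0.5622, 0.0157, 0.1446]
orientation: [2.216, 2.226, 0.004]
contact_force: [2.9, -1.7, 0.3]
grip_width: -0.0
pos [0.5622 0.0157 0.1446] F [ 2.9 -1.7  0.3] turn [ 0.0007 -0.0005  0.0015] shift [ 0.2814 -0.0108  0.0386]
```

View pics/w14.png

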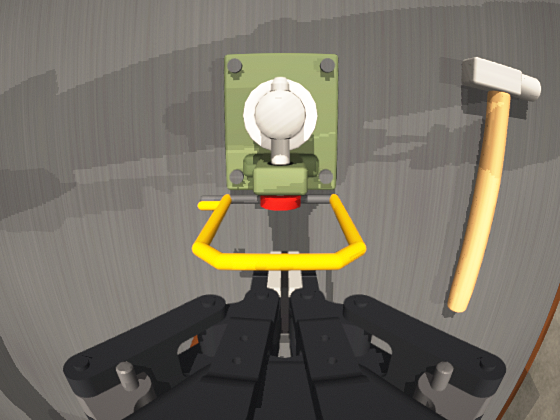

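The bar has risen to nearly upright and rests on the finger at (285,262). I'll continue past the over-centre point.

```bash
python3 -m jog '[0,0,0,0.05,-0.008,0.005,0, 0,0,0,0.1,-0.01,0.01,0, 0,0,0,0.15,-0.01,0.02,0, 0,0,0,0.2,-0.01,0.03,0, 0,0,0,0.25,-0.01,0.035,0, 0,0,0,0.29,-0.01,0.038,0,0,0,0,0.29,-0.01,0.038,0]'
python3 - <<'E'
from h import *
goto([.5598,.072,.137])
f=r.grab_frame("wrist")[:,:,::-1];cv2.imwrite("pics/w15.png",f)
E
```

```text
clock: 12.6
tcp_pos: [0.5594, 0.0784, 0.1368]
orientation: [-2.209, -2.231, -0.006]
contact_force: [-0.5, 0.5, -0.8]
grip_width: -0.0003
pos [0.5594 0.0784 0.1368] F [-0.5  0.5 -0.8] turn [ 0.0003 -0.0012  0.0031] shift [-0.0319  0.0019 -0.0012]
```

View pics/w15.png

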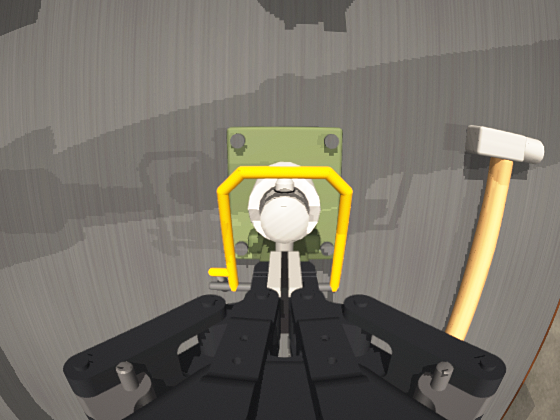

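The loop has snapped over, with the bar at (285,172) beyond the post. I'll retreat upward and check whether it is fully closed.

```bash
python3 -m jog '[0,0,0,-0.02,0,-0.2,0, 0,0,0,-0.1,0,-0.4,0, 0,0,0,-0.3,0,-0.4,0, 0,0,0,-0.45,0,-0.4,0, 0,0,0,-0.45,0,-0.4,0, 0,0,0,-0.45,0,-0.4,0]'
python3 - <<'E'
from h import *
goto([.5598,.072,.137]); p=pose()
for n in ("wrist","scene","side"): cv2.imwrite(f"pics/f_{n}.png",r.grab_frame(n)[:,:,::-1])
y=.0325
for a in (2.53,2.43,2.3):
    t=a-.96; q=[.5598,y+.09*np.sin(t),.077+.09*np.cos(t)]; print(a,proj("wrist",q,p),proj("scene",q),proj("side",q))
crop("pics/f_wrist.png","pics/g1.png",200,0,370,220,2.7)
crop("pics/f_scene.png","pics/g2.png",255,175,355,265,6);crop("pics/f_side.png","pics/g3.png",215,160,315,250,6)
E
```

```text
clock: 13.25
tcp_pos: [0.56, -0.0141, 0.2167]
orientation: [-2.214, -2.227, -0.005]
contact_force: [0.3, 0.6, -0.4]
grip_width: 0.0001
pos [ 0.56   -0.0141  0.2167] F [ 0.3  0.6 -0.4] turn [ 0.0004 -0.0011  0.0019] shift [0.4292 0.0009 0.4001]
2.53 [[284.16157272  42.77465221]] [[324.83670014 204.41869772]] [[259.33051048 185.27958965]]
2.43 [[284.17484468  41.00031366]] [[324.84646806 202.1561524 ]] [[259.34408376 183.13915222]]
2.3 [[284.1831136   40.13005074]] [[324.46039524 199.42303488]] [[259.5310864  180.58231496]]
```

View pics/g1.png

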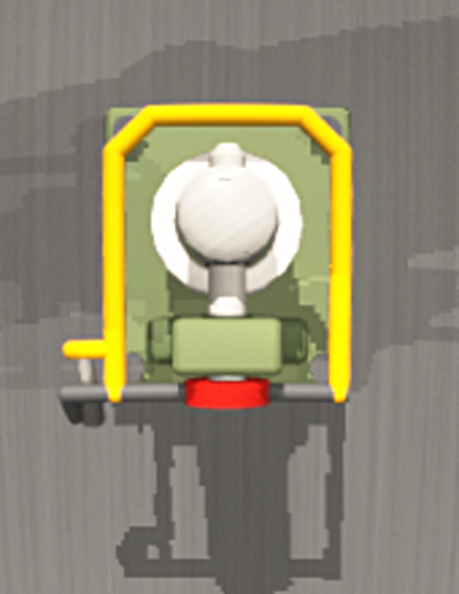

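View pics/g2.png

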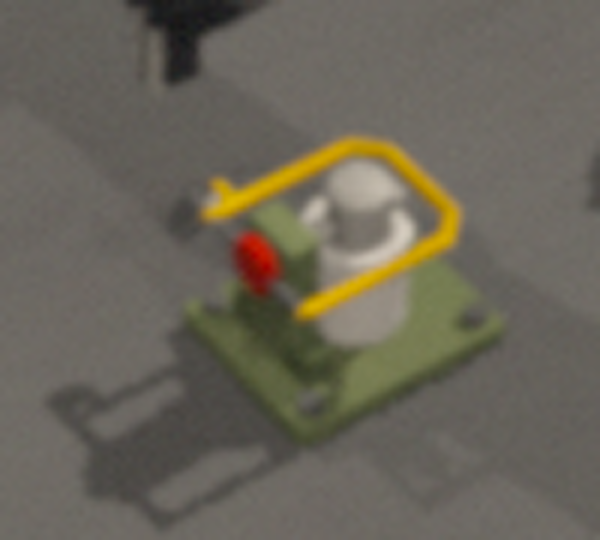

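View pics/g3.png

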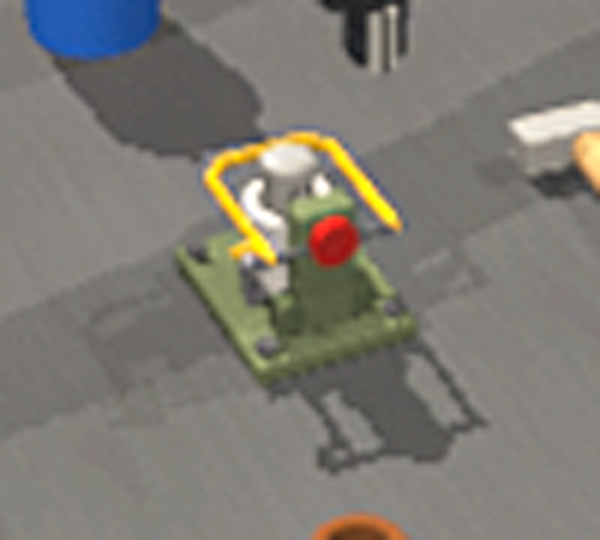

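View pics/f_scene.png

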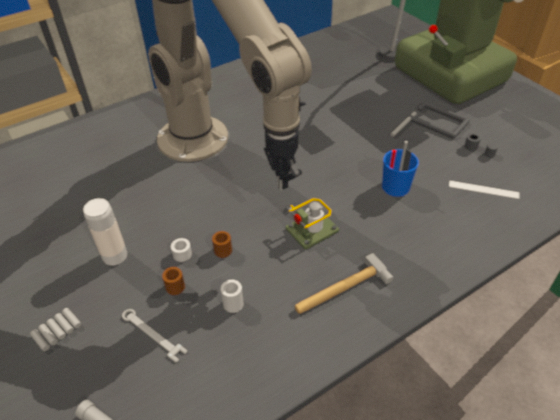

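All three views put the bar where a closed loop should be: measured and predicted rows are wrist 42.6 / 42.8, scene 205 / 204.4 and side 184.5 / 185.3. The head is home against the guide, and the sleeve is seated under the pin. The gripper is well clear, so I'll hand in.

Run:
```python
from bench import r
print(r.hand_in(), r.get_obs()["clock"])
```

```text
the job is handed in; nothing more can be done
the job is handed in; nothing more can be done
```

The job is done and handed in at about 13.4 s of the 64 s allowed.

- **Sleeve:** I put the 55 mm white sleeve over the post. It stopped on the plate at the predicted height with about 28 N of contact force.
- **Pin:** I pushed the red-headed pin until it hit its rigid stop. The force rose to 25 N with no further movement, at the position expected for home.
- **Loop:** I swung the yellow loop over the post until it snapped closed. In the wrist, scene and side pictures the bar is within 1 pixel of where a fully closed loop should be.

In the last scene picture, the other two sleeves, both brown look-alikes, the tools and the containers are where they started, and the gripper is well clear.

- **Position readings:** Two did not fully agree along the way. The side camera put the post about 5 mm off in x from the other views, so I used the wrist reading, and the sleeve went on without side force.
- **Finger drift:** The fingers drifted about 5 mm in x while pushing the pin, and I corrected that before pushing it home.

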